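# Pack the tile press and hold it shut

## Task

A mended tile is gluing on the bed of the little bench press. First push the sprung lever down to its stop before moving any strip, to feel how much room is left, and let it up; then slide wooden strips from the rest, lying flat one on top of another, onto the tile under the nose, no more than it takes for the nose to clamp them. Finish while holding: keep the lever firmly pushed down with the gripper so that the nose grips the stack, and stay there.

Things in the scene. Friction and masses are not known exactly. Their poses are not given: they have to be found in the camera images.
- lever (a joint): Lever angle (rad): 0 = held up by its spring, grows as it is pushed down, 0.28 = level, 0.30 = its stop. Hinge axis along tile_top's y, 130 mm beyond the tile's middle (+x), 115 mm above the bench. Unloaded, 3 N on the pad starts it, 6 N reaches the stop; it springs back up. Strips stop it 0.0077 rad earlier per mm. Room between nose and tile at the stop: 4 to 22 mm, varies.
- pad (a point): Middle of the top of the rubber-covered pad (60 x 66 mm) at the lever's free end, nearest the robot, 260 mm from the hinge: push down here. About 197 mm above the bench when up; sinks 77 mm to the stop while moving about 13 mm towards the robot.
- nose (a point): Lowest point of the round rubber nose (18 mm across, 36 mm long) under the lever, 130 mm from the hinge, over the middle of the tile; about 103 mm above the bench when the lever is up, 67 mm at the stop. The lever bar above it is 24 mm wide. The stack must lie under this point.
- tile_top (a point): Middle of the top of the ceramic tile fixed on the press bed (100 x 140 mm in x, y), 45 to 63 mm above the bench, varies. x points along the lever from pad to hinge; y across the lever, to the robot's left, towards the rest; z up. Both y sides are open: strips go in along y from the left, under the lever.
- strip1_mid (a point): Middle of one of three identical wooden packing strips, 25 x 150 x 12 mm (x, y, z), about 35 g, side by side 80 mm apart on a low rest 56 mm deep under their middles, underside 20 mm above the bench, lying flat, lengthwise (y) roughly left-right. y points away from the press, z up.
- strip2_mid (a point): Middle of one of three identical wooden packing strips, 25 x 150 x 12 mm (x, y, z), about 35 g, side by side 80 mm apart on a low rest 56 mm deep under their middles, underside 20 mm above the bench, lying flat, lengthwise (y) roughly left-right. y points away from the press, z up.
- strip3_mid (a point): Middle of one of three identical wooden packing strips, 25 x 150 x 12 mm (x, y, z), about 35 g, side by side 80 mm apart on a low rest 56 mm deep under their middles, underside 20 mm above the bench, lying flat, lengthwise (y) roughly left-right. y points away from the press, z up.
- mug: Blue mug, 80 mm wide and 95 mm tall, origin under its foot: a bystander, leave it alone.
- vase: White footed vase, 92 mm wide and 150 mm tall, origin under its foot: a bystander, leave it alone.
- saucer: Blue paint saucer, 110 mm wide and 20 mm tall, origin under its foot: a bystander, leave it alone.
Not all that is in view belongs to the job. Leave any pink or purple look-alike of the part that bears strip1_mid alone.

How it is judged (in metres and radians):
On the way, in this order (a step that is already met when the one before it is completed fails the run):
1. the lever is pushed down to its stop while all strips still lie on the rest (value of joint lever above 0.285 rad and distance of each of strip1_mid, strip2_mid, strip3_mid from where it was at the start of the episode below 0.02 m), for 0.1 s.
2. the lever is let up again (value of joint lever below 0.05 rad), for 0.1 s.
At the end, for the whole second after the job is handed in: The gripper holds the lever down (more than 3 N on it), the nose presses a flat strip with more than 4 N, the lever stands at 0.192 rad or more (no needless strip in the stack), still, and no strip is held by the fingers (((contact force between lever and strip1 above 4 N and angle between the z axis of strip1_mid and the z axis of tile_top, either way round below 0.2 rad) or (contact force between lever and strip2 above 4 N and angle between the z axis of strip2_mid and the z axis of tile_top, either way round below 0.2 rad) or (contact force between lever and strip3 above 4 N and angle between the z axis of strip3_mid and the z axis of tile_top, either way round below 0.2 rad)) and value of joint lever above 0.192 rad and contact force between any of the fingers, the arm and lever above 3 N and contact force between the fingers and strip1 below 0.5 N and contact force between the fingers and strip2 below 0.5 N and contact force between the fingers and strip3 below 0.5 N and velocity of joint lever between -0.05 and 0.05 rad/s); the arm keeps its last pose, push and grip.
It fails at once if the mug is moved more than 40 mm (distance of mug from where it was at the start of the episode above 0.04 m).
It fails at once if the vase is moved more than 40 mm (distance of vase from where it was at the start of the episode above 0.04 m).
It fails at once if the saucer is moved more than 40 mm (distance of saucer from where it was at the start of the episode above 0.04 m).
It also fails if it takes over 61 s, if anything falls off the work surface, if the arm or the gripper's body presses on something with over 40 N, if the wrist force passes 120 N, or if a joint passes its speed limit or range.

## Robot

A 6-joint arm with a two-finger parallel gripper is mounted at the origin on the work surface. World frame = base frame: x ahead of the robot, y to its left, z up, the work surface at z = 0. Lengths are in mm, angles in rad, forces in N, time in s.
With the tool pointing down it reaches from about 350 to 875 mm from the base axis. Payload 4.2 kg.
Tool frame: the origin (TCP) lies on the mounting face of the last link; the fingertips stand 173 mm ahead of it and the grasp point (between the pads) lies 155 mm ahead of it (tcp_to_grasp is the distance from the TCP to the grasp point, in mm); z points along the fingers, y is the direction in which the jaws open and shut (so a half turn about z gives the same grasp; the last joint's range is limited). The gripper opens to 85 mm and grips with 20 to 120 N. Pads are 22 mm wide; open, the fingers measure 114 mm over their backs; the gripper's body (76 mm by 85 mm) begins 54 mm behind the grasp point. The pads swing forward as they close: fully open they stand 13 mm farther back than shut.
Start: joints at [-0.971, 0.385, 0.008, 0, -1.194, -0.259], TCP at [208.916, -589.028, 404.712] pointing down, gripper open.
Joint ranges: [-3.14, 3.14], [-1.21, 2.06], [-1.07, 1.41], [-3.16, 2.05], [-2.99, -0.16], [-3.1, 3.1]. Speed limits (rad/s): [2.79, 2.79, 3.14, 3.14, 3.14, 3.14].

## Interface

Orientations are given as a unit quaternion [x, y, z, w].
In Python, from bench import * gives the robot as it stands. The module is installed in compiled form; this text tells all that it offers.
- The arm moves only by the tool apply_moves, never from a script. Its arguments are lists of equal length, an entry for each row: "fingers": the closure, from 0 (fully open) to 1 (shut); "dp": the shift along the world's x, y, z in cm, a list of three; "yaw": the turn about the world's z in degrees. A call has 1 to 10 rows; each row is the pose to reach, as a shift and turn from the pose measured when the call began; what a row does not reach only later rows make up. A row lasts 1/10 s, in which the tool goes at most 50 mm and 8.59 degrees, less where a joint would pass 70% of its speed; a pose out of reach is approached as far as the arm can. A call with a gripper value outside its range is refused whole. The fingers move at their own pace and stop on an object; the grip force is fixed at half the most. Time passes only in rows, so rows that repeat a pose let the fingers close. It gives the time, the measured TCP pose, the force and the opening at its end, in the units of the state.
- read_state(): the state, without advancing time (a new reading comes with each control period).
- get_image(name): name is "scene" or "top" or "wrist"; returns a dict with "color" (400x640x3 uint8, blue, green, red), "mtx" (3x3 intrinsics, pixels), "k1" (the pictures are not rectified: a ray, as slopes to the right and down, at radius r is drawn at 1 + k1 r^2 times it, then the intrinsics apply), "camera_from_world" (4x4, takes a point from world to camera coordinates); the wrist camera has in their place "tool_from_camera" (4x4, takes a point from camera to tool coordinates, whose origin is the TCP and whose axes are the flange's). Camera axes: x right, y down, z forward; pixel columns grow to the right and rows downward; lengths in mm; the calibration is good to about 2 mm. A picture is of the moment at which its call begins: read the wrist's pose just before it. There is no depth.
- job_done(): hands the job in, once; it reports no verdict.
The state is a dict: "clock": time; "joints": joint angles; "joint_vel": joint speeds; "joint_efforts": joint torques, N m; "position": TCP position; "ee_rot": TCP orientation; "contact_force": force on the tool from outside, world axes, zero at the start; "wrist_torque": the same for the moment, N m; "gripper_width": finger opening in mm.
Only numpy, scipy, OpenCV 4.12 (cv2) and the standard library are available. Lean on these libraries where they do the work, as an engineer would, in place of code of your own. Each camera call takes 0.05 s, during which the arm holds its last target. There are 200 camera calls.

## Working session

There is one attempt and no reset: what is moved stays moved. The work goes in short steps, Python scripts to look and compute and a tool call to move; the robot and the scene stay as the last step left them, time stands still between calls to the robot, and variables do not carry over. Pictures are saved under pics/ and viewed, about 8 in all and at most 12, crops included, and the job is handed in when it is done.

Besides the shell and the picture viewer there is one more tool, called by a JSON object that holds its "op" and its "data". apply_moves: Moves the arm, as the interface text tells. Its arguments: {"type":"object","properties":{"fingers":{"type":"array","items":{"type":"number"}},"dp":{"type":"array","items":{"type":"array","items":{"type":"number"}}},"yaw":{"type":"array","items":{"type":"number"}}},"required":["fingers","dp","yaw"]}

```bash
mkdir -p pics
cat > h.py <<'E'
from bench import *
import numpy as np, cv2
def und(im,uv):
    m=im["mtx"];k=im["k1"]
    uv=np.atleast_2d(np.array(uv,float))
    return cv2.undistortPoints(uv[:,None],m,np.array([k,0,0,0,0.]))[:,0]
def ray(im,uv,cfw=None):
    T=np.linalg.inv(im["camera_from_world"] if cfw is None else cfw)
    p=und(im,uv);d=np.c_[p,np.ones(len(p))]@T[:3,:3].T
    return T[:3,3],d
def onz(im,uv,z,cfw=None):
    o,d=ray(im,uv,cfw);z=np.broadcast_to(z,len(d))
    return o+d*((z-o[2])/d[:,2])[:,None]
def proj(im,P,cfw=None):
    T=im["camera_from_world"] if cfw is None else cfw
    P=np.atleast_2d(P).astype(float)
    r,_=cv2.Rodrigues(T[:3,:3])
    return cv2.projectPoints(P,r,T[:3,3].copy(),im["mtx"],np.array([im["k1"],0,0,0,0.]))[0][:,0]
def wristT(im,s):
    from scipy.spatial.transform import Rotation as R
    T=np.eye(4);T[:3,:3]=R.from_quat(s["ee_rot"]).as_matrix();T[:3,3]=s["position"]
    return np.linalg.inv(T@im["tool_from_camera"])
E
python3 - <<'E'
from h import *
import pickle
print(read_state())
for n in("scene","top"):
    im=get_image(n);cv2.imwrite(f"pics/{n}0.png",im["color"]);pickle.dump(im,open(n+"0.pkl","wb"));print(im["mtx"],im["k1"],np.linalg.inv(im["camera_from_world"]).round(2))
E
```

```text
{'clock': 0.0, 'joints': array([-9.71369838e-01,  3.85564907e-01,  6.63551630e-03, -5.26295518e-04,
       -1.19397233e+00, -2.58604767e-01]), 'joint_vel': array([ 1.07011643e-03,  4.29174395e-04,  1.02418232e-03, -9.98221650e-06,
        9.79868482e-05, -8.16163887e-05]), 'joint_efforts': array([ 1.55040085e-03, -3.92290378e+01,  1.88398844e+01,  4.18625504e+00,
       -4.73351523e-03,  4.24744783e-06]), 'position': array([ 208.88733243, -588.84641886,  403.61586349]), 'ee_rot': array([-1.69491492e-01,  9.85531058e-01,  1.05903754e-03, -2.15478955e-04]), 'contact_force': array([-0.69675497,  0.20765338,  0.97565019]), 'wrist_torque': array([0.01593247, 0.00664022, 0.00063484]), 'gripper_width': 85.2918210196744}
[[375.78998427   0.         314.39024964]
 [  0.         375.78998427 200.59240409]
 [  0.           0.           1.        ]] -0.05883454449886604 [[-7.00000e-02  5.40000e-01 -8.40000e-01  1.42241e+03]
 [ 1.00000e+00  2.00000e-02 -7.00000e-02  1.37210e+02]
 [-2.00000e-02 -8.40000e-01 -5.40000e-01  6.89870e+02]
 [ 0.00000e+00  0.00000e+00  0.00000e+00  1.00000e+00]]
[[507.91018211   0.         323.2166188 ]
 [  0.         507.91018211 209.62376283]
 [  0.           0.           1.        ]] 0.02692659846199794 [[ 1.00000e-02 -9.90000e-01  1.20000e-01  3.88280e+02]
 [-1.00000e+00 -1.00000e-02 -1.00000e-02  7.13100e+01]
 [ 1.00000e-02 -1.20000e-01 -9.90000e-01  1.74558e+03]
 [ 0.00000e+00  0.00000e+00  0.00000e+00  1.00000e+00]]
```

View pics/top0.png

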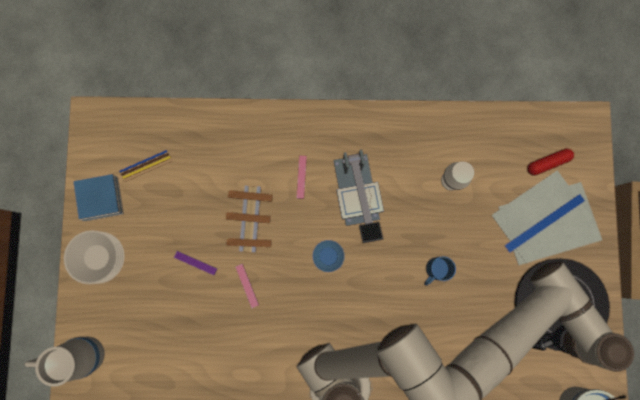

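View pics/scene0.png

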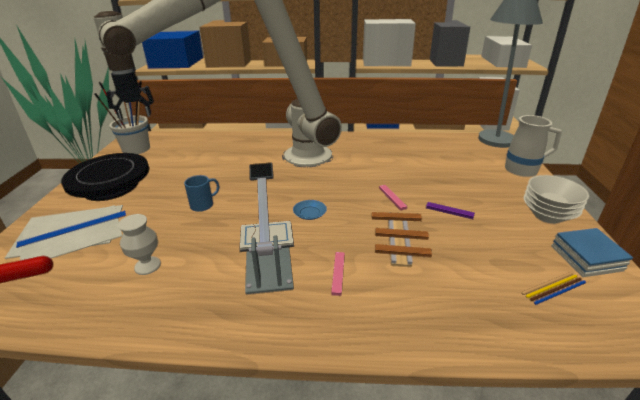

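Top view: strips at (250,196), (248,217), (248,243) and the pad at (371,232). The tile is at about (360,202), with a pink decoy at (302,176) and the saucer at (328,256). Next I'll measure with masks.

Run:
```python
from h import *
import pickle
t=pickle.load(open("top0.pkl","rb"));s=pickle.load(open("scene0.pkl","rb"))
def comps(im,f,roi,amin=20):
    c=im["color"];h=cv2.cvtColor(c,cv2.COLOR_BGR2HSV);m=f(h,c.astype(int)).astype(np.uint8)*255
    k=np.zeros_like(m);x0,y0,x1,y1=roi;k[y0:y1,x0:x1]=m[y0:y1,x0:x1]
    return [cv2.minAreaRect(x) for x in cv2.findContours(k,0,2)[0] if cv2.contourArea(x)>amin]
br=lambda h,c:(h[...,0]<14)&(h[...,1]>140)&(h[...,2]>50)
for n,im,roi in(("top",t,(215,180,285,255)),("scene",s,(365,205,440,260))):
    for r in comps(im,br,roi):
        b=cv2.boxPoints(r);P=onz(im,b,32)
        print(n,np.round(r[0]),np.round(r[1]),r[2],onz(im,[r[0]],32).round(1)[0],(P[1]-P[0]).round(),(P[2]-P[1]).round())
dk=lambda h,c:h[...,2]<50
for n,im,roi in(("top",t,(352,215,392,250)),("scene",s,(240,155,280,185))):
    for r in comps(im,dk,roi):
        b=cv2.boxPoints(r);print("pad",n,r,onz(im,b,197).round(1).tolist(),onz(im,[r[0]],197))
a=t["color"][130:270,210:400];b=s["color"][155:295,180:360]
cv2.imwrite("pics/c1.png",np.vstack([cv2.resize(a,(760,560//1),interpolation=2)[:560]]))
cv2.imwrite("pics/c2.png",cv2.resize(b,(720,560),interpolation=2))
```

```text
top [248. 242.] [43.  5.] 2.38594388961792 [473.9 309.8  32. ] [18. -0.  0.] [  -5. -144.    0.]
top [248. 217.] [42.  5.] 6.170175075531006 [558.1 314.2  32. ] [18. -1.  0.] [ -14. -142.    0.]
top [249. 195.] [41.  5.] 5.355824947357178 [633.5 310.4  32. ] [19. -1.  0.] [ -12. -140.    0.]
scene [423. 252.] [ 7. 14.] 90.0 [644.2 361.2  32. ] [-1. 38.  0.] [29. -5.  0.]
scene [396. 249.] [40.  8.] 3.814074993133545 [638.3 290.9  32. ] [-32.   4.   0.] [  8. 107.   0.]
scene [402. 233.] [51.  7.] 3.3664605617523193 [566.1 314.2  32. ] [-34.   4.  -0.] [  9. 145.   0.]
scene [414. 217.] [ 6. 13.] 90.0 [485.4 360.3  32. ] [-1. 40.  0.] [31. -5.  0.]
scene [396. 216.] [ 6. 21.] 90.0 [481.8 309.8  32. ] [-2. 64.  0.] [32. -4.  0.]
pad top ((370.6346130371094, 231.67306518554688), (16.081523895263672, 18.631032943725586), 78.69007110595703) [[519.6, -52.4, 197.0], [531.3, -108.3, 197.0], [483.1, -117.7, 197.0], [471.5, -61.9, 197.0]] [[501.30559439 -85.08616697 197.        ]]
pad scene ((260.814697265625, 170.09117126464844), (12.271441459655762, 20.631359100341797), 85.60128784179688) [[475.3, -121.3, 197.0], [464.2, -63.2, 197.0], [536.7, -48.6, 197.0], [546.8, -103.4, 197.0]] [[506.83364766 -83.93949776 197.        ]]
```

View pics/c1.png

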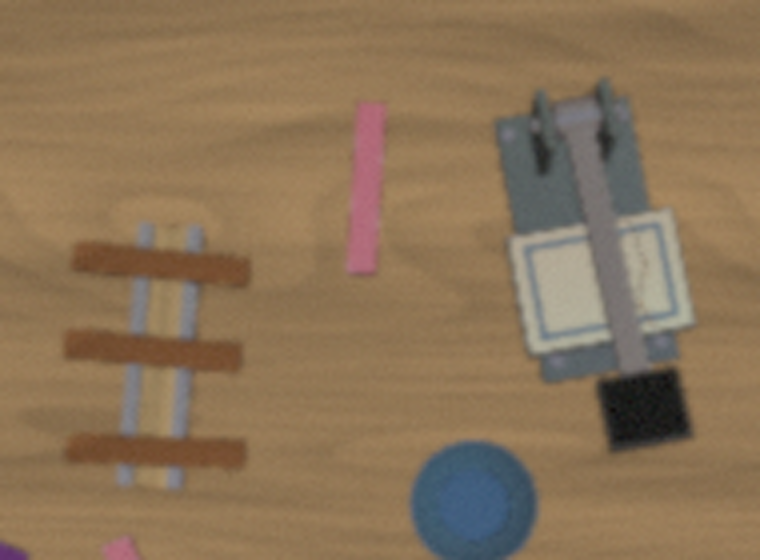

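View pics/c2.png

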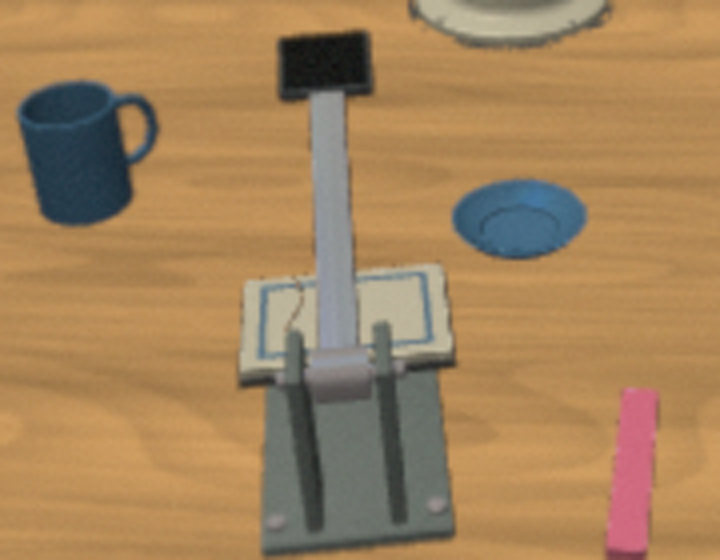

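Crop 1: tile corners at (511,238), (669,209), (693,322), (530,354), hinge at (577,112), and the press turned about 11°. Crop 2: the same corners at (455,358), (241,371), (246,279), (440,264). I'll triangulate these.

```bash
cat >> h.py <<'E'
def tri(i1,u1,i2,u2,c1=None,c2=None):
    o1,d1=ray(i1,u1,c1);o2,d2=ray(i2,u2,c2);out=[]
    for a,b in zip(d1,d2):
        A=np.c_[a,-b];q=np.linalg.lstsq(A,o2-o1,rcond=None)[0];p=o1+a*q[0];r=o2+b*q[1];out.append(np.r_[(p+r)/2,np.linalg.norm(p-r)])
    return np.array(out)
E
python3 - <<'E'
from h import *
import pickle
t=pickle.load(open("top0.pkl","rb"));s=pickle.load(open("scene0.pkl","rb"))
a=np.array([(511,238),(669,209),(693,322),(530,354)])/4+[210,130]-.375
b=np.array([(455,358),(241,371),(246,279),(440,264)])/4+[180,155]-.375
P=tri(t,a,s,b);print(P.round(1),P.mean(0).round(1))
for z in (45,54,63):
  for im,u in((t,a),(s,b)):
    Q=onz(im,u,z);e=((Q[0]-Q[3])+(Q[1]-Q[2]))/2;f=((Q[0]-Q[1])+(Q[3]-Q[2]))/2
    print(z,Q.mean(0).round(1),np.hypot(*e[:2]).round(1),np.hypot(*f[:2]).round(1),np.degrees(np.arctan2(e[1],e[0])),np.degrees(np.arctan2(-f[0],f[1])))
# pad corners
pt=np.array([(599,378),(679,369),(692,437),(612,451)])/4+[210,130]-.375
ps=np.array([(372,92),(281,97),(279,38),(367,32)])/4+[180,155]-.375
P=tri(t,pt,s,ps);print(P.round(1),P.mean(0).round(1))
print(proj(t,[[208.9,-588.8,403]]))
E
```

```text
[[ 6.540e+02  1.450e+01  5.490e+01  4.700e+00]
 [ 6.793e+02 -1.207e+02  6.020e+01  6.000e-01]
 [ 5.834e+02 -1.396e+02  6.360e+01  1.000e-01]
 [ 5.558e+02 -4.300e+00  6.040e+01  8.000e-01]] [618.1 -62.5  59.8   1.6]
45 [620.1 -64.2  45. ] 99.1 138.3 10.527978290114703 11.31834292891935
45 [599.1 -67.1  45. ] 107.4 142.6 11.721558748670349 8.74950034470274
54 [618.9 -63.5  54. ] 98.6 137.6 10.527978290114707 11.31834292891936
54 [610.6 -64.2  54. ] 105.9 140.6 11.721558748670336 8.749500344702758
63 [617.7 -62.8  63. ] 98.1 136.9 10.527978290114692 11.318342928919394
63 [622.1 -61.4  63. ] 104.4 138.6 11.72155874867035 8.749500344702724
[[ 5.251e+02 -5.020e+01  1.836e+02  3.000e+00]
 [ 5.326e+02 -1.124e+02  1.831e+02  2.400e+00]
 [ 4.794e+02 -1.215e+02  2.012e+02  8.000e-01]
 [ 4.682e+02 -6.010e+01  2.009e+02  2.000e-01]] [501.3 -86.1 192.2   1.6]
[[575.08234339 341.12690526]]
```

Tile top is at about (618,-63,60) with yaw about 11°. The pad is at (501,-86,197), which fits the geometry: 119 mm from the tile middle against 117 expected. I'll go above the pad with the fingers shut.

{"op": "apply_moves", "data": {"fingers": [1,1,1,1,1,1,1,1,1,1], "dp": [[2.5,4.2,0],[5,8.4,0],[7.5,12.6,0],[10,16.8,0],[12.5,21,0],[15,25.2,0],[17.5,29.4,0],[20,33.6,0],[22.5,37.8,0],[25,42,0]], "yaw": [0,0,0,0,0,0,0,0,0,0]}}

```text
clock: 1.1
position: [459.3, -166.9, 403.6]
ee_rot: [-0.17, 0.986, 0.001, -0.0]
contact_force: [1.9, -0.4, -0.4]
gripper_width: -0.4
```

{"op": "apply_moves", "data": {"fingers": [1,1,1,1], "dp": [[2.5,4.2,0],[4.3,8,0],[4.3,8.3,0],[4.3,8.3,0]], "yaw": [0,0,0,0]}}

```text
clock: 1.5
position: [502.4, -82.8, 403.1]
ee_rot: [-0.171, 0.985, 0.001, -0.001]
contact_force: [-0.2, -0.4, 0.5]
gripper_width: 0.1
```

{"op": "apply_moves", "data": {"fingers": [1,1,1,1,1,1,1,1,1,1], "dp": [[0,-0.2,-1.5],[0,-0.3,-3],[-0.2,-0.3,-4],[-0.4,-0.3,-5],[-0.6,-0.4,-6],[-0.8,-0.4,-7],[-1.0,-0.5,-8],[-1.1,-0.5,-9],[-1.2,-0.5,-10],[-1.2,-0.5,-10.6]], "yaw": [0,0,0,0,0,0,0,0,0,0]}}

```text
clock: 2.5
position: [490.5, -88.0, 296.4]
ee_rot: [-0.171, 0.985, 0.001, -0.001]
contact_force: [-1.2, -2.3, 5.3]
gripper_width: -0.2
```

{"op": "apply_moves", "data": {"fingers": [1,1,1], "dp": [[0,0,-0.3],[0,0,-0.6],[0,0,-0.8]], "yaw": [0,0,0]}}

```text
clock: 2.8
position: [490.6, -87.9, 292.4]
ee_rot: [-0.172, 0.985, -0.0, -0.001]
contact_force: [-15.7, 3.6, 40.2]
gripper_width: -0.0
```

Run:
```python
from h import *
import pickle
print(read_state()["contact_force"],read_state()["position"])
im=get_image("scene");pickle.dump(im,open("scene1.pkl","wb"))
cv2.imwrite("pics/s1.png",cv2.resize(im["color"][130:290,180:380],(800,600),interpolation=2)[:, :])
```

```text
[-15.70526502   3.58066468  40.22028454] [490.57933504 -87.91540464 292.41935553]
```

View pics/s1.png

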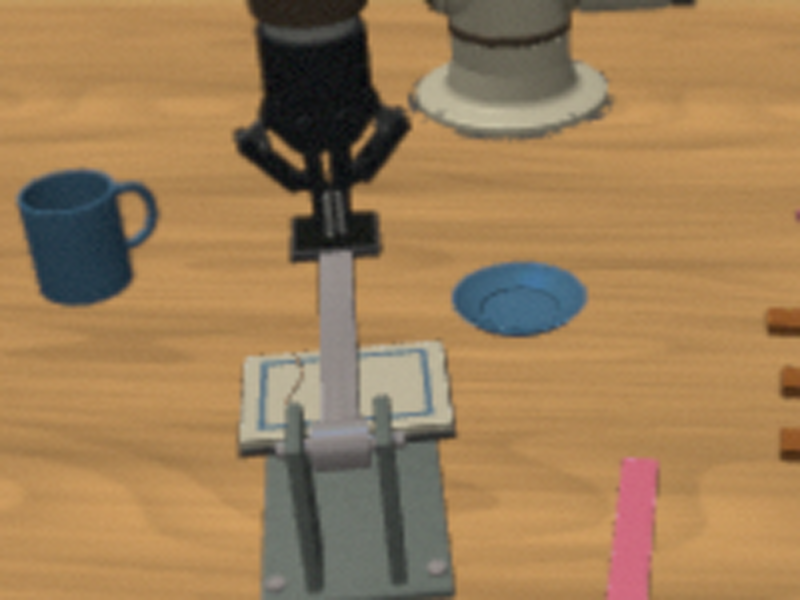

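The lever is at its stop: the pad has sunk to about 120 mm and the force jumped to 40 N. I'll hold briefly, let it up, and look at the tile and strips with the wrist camera on the way.

{"op": "apply_moves", "data": {"fingers": [1,1,1,1,1,1,1,1,1,1], "dp": [[0,0,0],[0,0,0],[0.2,0,2],[0.5,0.1,4],[0.9,0.2,6],[1.2,0.3,8.5],[1.2,0.3,11],[1.2,0.3,13],[1.2,0.3,15],[1.2,0.3,15]], "yaw": [0,0,0,0,0,0,0,0,0,0]}}

```text
clock: 3.85
position: [503.3, -84.5, 444.6]
ee_rot: [-0.172, 0.985, -0.0, 0.002]
contact_force: [-0.7, 0.5, -0.6]
gripper_width: 0.3
```

{"op": "apply_moves", "data": {"fingers": [0,0,0,0,0,0,0,0,0,0], "dp": [[0.7,3,1],[1.5,6,2],[2.3,9,2],[3,12,2],[4,15,2],[5,18,2],[5,18,2],[5,18,2],[5,18,2],[5,18,2]], "yaw": [8,16,24,32,40,48,56,64,65,65]}}

```text
clock: 4.85
position: [553.3, 95.7, 463.2]
ee_rot: [-0.674, 0.739, 0.001, 0.001]
contact_force: [-1.0, 0.3, -0.0]
gripper_width: 85.6
```

Run:
```python
from h import *
import pickle
s=read_state();im=get_image("wrist");im["cfw"]=wristT(im,s);pickle.dump(im,open("w1.pkl","wb"))
print(s["clock"],s["position"],s["contact_force"],s["joints"].round(2));cv2.imwrite("pics/w1.png",im["color"])
print(im["tool_from_camera"].round(2))
```

```text
4.85 [553.28136959  95.74467224 463.23648673] [-0.98914478  0.33034499 -0.04675523] [ 0.46  0.24 -0.05 -0.   -1.28 -0.55]
[[-0.   -0.96 -0.29 71.56]
 [ 1.   -0.   -0.   -0.12]
 [ 0.   -0.29  0.96 31.27]
 [ 0.    0.    0.    1.  ]]
```

View pics/w1.png

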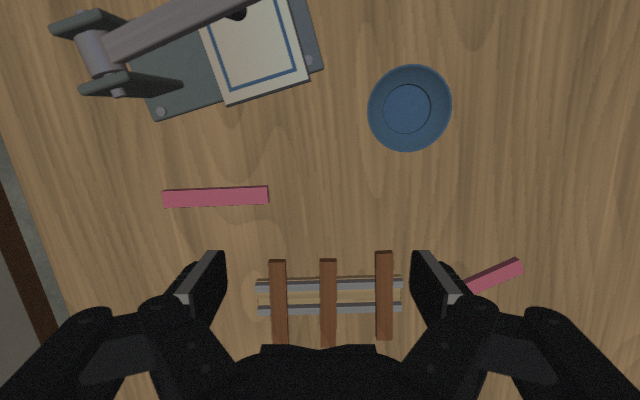

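Wrist view: tile edge corners near (226,103) and (309,76), and strips at (278,300), (328,300), (384,295). I'll take a second view shifted in x to triangulate the tile height.

{"op": "apply_moves", "data": {"fingers": [0,0,0,0,0], "dp": [[4,0,0],[8,0,0],[10,0,0],[10,0,0],[10,0,0]], "yaw": [0,0,0,0,0]}}

```text
clock: 5.4
position: [653.4, 95.3, 462.6]
ee_rot: [-0.673, 0.74, 0.002, 0.0]
contact_force: [-0.0, 0.5, -0.6]
gripper_width: 85.5
```

Run:
```python
from h import *
import pickle
s=read_state();im=get_image("wrist");im["cfw"]=wristT(im,s);pickle.dump(im,open("w2.pkl","wb"))
print(s["clock"],s["position"])
w1=pickle.load(open("w1.pkl","rb"))
# predicted corners in w2
from numpy import deg2rad as r
P=onz(w1,[(226,103),(309,76)],60,w1["cfw"]);q=proj(im,P,im["cfw"]);print(P,q)
c=q.mean(0).astype(int);x0,y0=max(0,c[0]-75),max(0,c[1]-60)
print("w2 off",x0,y0)
A=w1["color"][40:130,190:340];B=im["color"][y0:y0+90,x0:x0+150]
B=cv2.copyMakeBorder(B,0,90-B.shape[0],0,150-B.shape[1],0)
cv2.imwrite("pics/tile.png",cv2.resize(np.vstack([A,B]),(500,600),interpolation=cv2.INTER_CUBIC))
```

```text
5.4 [653.38244667  95.32839908 462.55196818]
[[650.82380492  13.91579518  60.        ]
 [553.38566497  -5.97200517  60.        ]] [[312.58393088  94.90497448]
 [398.3116499   67.35160203]]
w2 off 280 21
```

View pics/tile.png

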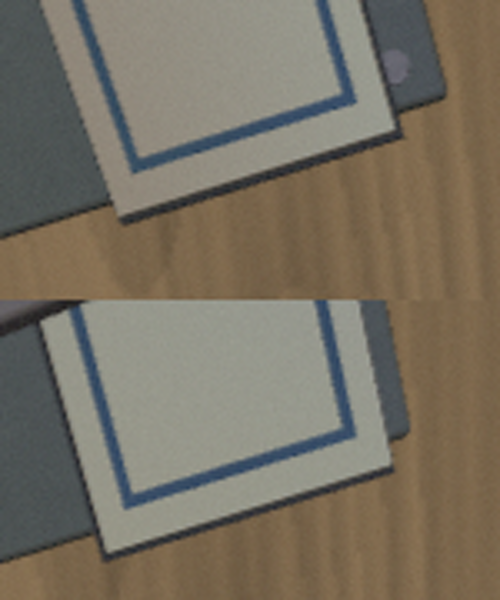

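Corners in the crop (3.33x): view 1 at (121,216), (399,129), view 2 at (106,553), (391,467). Blue-line corners: (133,172), (356,102) and (126,508), (355,436).

Run:
```python
from h import *
import pickle
w1,w2=[pickle.load(open(f,"rb")) for f in("w1.pkl","w2.pkl")]
t=pickle.load(open("top0.pkl","rb"))
a=(np.array([(121,216),(399,129),(133,172),(356,102)])+.5)/(10/3)-.5+[190,40]
b=(np.array([(106,553-300),(391,467-300),(126,508-300),(355,436-300)])+.5)/(10/3)-.5+[280,21]
P=tri(w1,a,w2,b,w1["cfw"],w2["cfw"]);print(P.round(1))
for w,u in((w1,a),(w2,b)):
  for z in(45,54,60,63):
    Q=onz(w,u,z,w["cfw"]);d=Q[0]-Q[1];print(z,np.hypot(*d[:2]).round(1),np.degrees(np.arctan2(d[1],d[0])).round(2),Q[0].round(1),Q[1].round(1))
yaw=np.radians(11.4)
# strips in w1,w2 : brown mask
for w in(w1,w2):
    h=cv2.cvtColor(w["color"],cv2.COLOR_BGR2HSV);c=w["color"].astype(int)
    m=((h[...,0]<13)&(h[...,1]>110)&(h[...,2]>60)).astype(np.uint8);m[:240]=0
    for x in cv2.findContours(m,0,2)[0]:
        if cv2.contourArea(x)>300:
            r=cv2.minAreaRect(x);bb=cv2.boxPoints(r);bb=bb[np.argsort(bb[:,1])];top=bb[:2].mean(0)
            print(np.round(r[0]),np.round(r[1]),onz(w,[top,bb[2:].mean(0)],32,w["cfw"]).round(1).tolist())
```

```text
[[ 6.523e+02  1.540e+01  5.580e+01  1.000e-01]
 [ 5.534e+02 -3.500e+00  5.360e+01  9.000e-01]
 [ 6.441e+02  1.900e+00  6.160e+01  1.000e-01]
 [ 5.667e+02 -1.320e+01  6.020e+01  1.000e-01]]
45 103.8 10.96 [655.4  15.1  45. ] [553.5  -4.6  45. ]
54 101.3 10.96 [652.8  15.3  54. ] [553.3  -3.9  54. ]
60 99.7 10.96 [651.2  15.5  60. ] [553.2  -3.5  60. ]
63 98.9 10.96 [650.3  15.6  63. ] [553.2  -3.3  63. ]
45 103.0 10.57 [652.5  15.2  45. ] [551.3  -3.7  45. ]
54 100.6 10.57 [652.4  15.4  54. ] [553.5  -3.   54. ]
60 99.0 10.57 [652.3  15.6  60. ] [555.   -2.6  60. ]
63 98.2 10.57 [652.2  15.6  63. ] [555.7  -2.4  63. ]
[278. 293.] [68. 17.] [[624.2, 230.4, 32.0], [636.4, 345.9, 32.0]]
```

Tile top is at about 58 mm, so the room is about 9 mm and one strip should clamp. I'll pick the far strip near its outer end at about (639,368).

{"op": "apply_moves", "data": {"fingers": [0,0,0,0,0,0,0,0,0,0], "dp": [[-0.2,4,-2],[-0.4,8,-5],[-0.6,12,-8],[-0.9,16,-11],[-1.1,20,-14],[-1.3,24,-17],[-1.4,27.3,-20],[-1.4,27.3,-20],[-1.4,27.3,-20],[-1.4,27.3,-20]], "yaw": [0,0,0,0,0,0,0,0,0,0]}}

```text
clock: 6.45
position: [639.0, 367.7, 265.5]
ee_rot: [-0.673, 0.74, 0.001, 0.002]
contact_force: [0.3, 0.3, 0.1]
gripper_width: 85.4
```

Run:
```python
from h import *
s=read_state();im=get_image("wrist");T=wristT(im,s)
print(s["clock"],s["position"])
c=im["color"].copy();p=proj(im,[[639,368,32],[640,380,32],[625,232,32]],T);print(p)
for q in p: cv2.circle(c,tuple(int(v) for v in q.clip(-999,999)),3,(0,255,0),1)
cv2.imwrite("pics/w3.png",c)
```

```text
6.45 [638.99159752 367.69973727 265.53461541]
[[318.38082072 212.13235372]
 [318.57207772 228.3733538 ]
 [320.40802788 -17.59282909]]
```

View pics/w3.png

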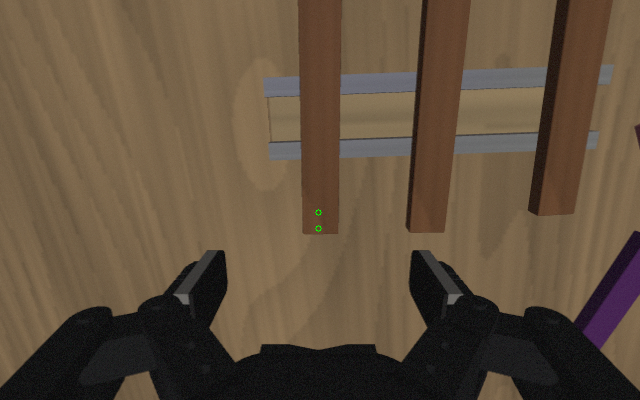

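The strip is centred at column 320 with its outer end at row 233 (y≈384), so the grasp point lies 59 mm from its middle. Descend and grip.

{"op": "apply_moves", "data": {"fingers": [0,0,0,0,1,1,1,1,1,1], "dp": [[0,0,-2.5],[0,0,-5],[0,0,-7.2],[0,0,-7.2],[0,0,-7.2],[0,0,-7.2],[0,0,-7.2],[0,0,-7.2],[0,0,-7.2],[0,0,-7.2]], "yaw": [0,0,0,0,0,0,0,0,0,0]}}

```text
clock: 7.5
position: [639.5, 367.6, 195.1]
ee_rot: [-0.673, 0.74, 0.001, 0.003]
contact_force: [-0.8, -0.2, 3.6]
gripper_width: 22.9
```

{"op": "apply_moves", "data": {"fingers": [1,1,1,1,1,1], "dp": [[0,0,0],[0,0,1.5],[0,0,3],[0,0,5],[0,0,6],[0,0,6]], "yaw": [0,0,0,0,0,0]}}

```text
clock: 8.1
position: [639.9, 368.0, 258.3]
ee_rot: [-0.673, 0.74, 0.001, 0.006]
contact_force: [-0.3, 0.2, -1.7]
gripper_width: 23.2
```

Run:
```python
from h import *
s=read_state();im=get_image("wrist");print(s["clock"],s["position"],s["joints"].round(2))
cv2.imwrite("pics/w4.png",im["color"])
```

```text
8.1 [639.90989158 368.01483011 258.31043016] [ 0.74  0.68  0.15 -0.   -1.02 -0.83]
```

View pics/w4.png

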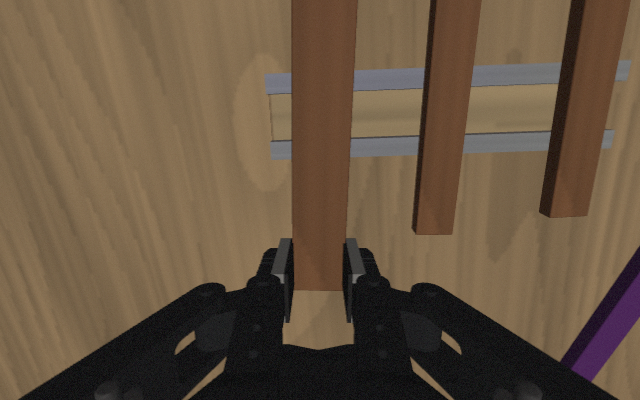

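The strip is held firmly. Now turn it to the press and carry it to the entry on the left, then insert it along the press's y axis.

{"op": "apply_moves", "data": {"fingers": [1,1,1,1,1,1,1,1,1,1], "dp": [[-1,-2.5,0],[-2,-5.5,0],[-3,-8.5,0],[-4.2,-11.5,0],[-5.4,-14.5,-0.5],[-6.5,-17.5,-1],[-7,-18.8,-1],[-7,-18.8,-1],[-7,-18.8,-1],[-7,-18.8,-1]], "yaw": [3,6,9,12,15,16.3,16.3,16.3,16.3,16.3]}}

```text
clock: 9.15
position: [570.1, 180.8, 246.5]
ee_rot: [0.771, -0.637, -0.002, -0.005]
contact_force: [0.0, 0.3, -1.6]
gripper_width: 23.0
```

{"op": "apply_moves", "data": {"fingers": [1,1,1,1,1,1,1,1,1,1], "dp": [[0.4,-2,0],[0.8,-4,0],[1.2,-6,0],[1.55,-8,0],[1.95,-10,0],[2.3,-12,0],[2.7,-14,0],[3.05,-15.7,0],[3.05,-15.7,0],[3.05,-15.7,0]], "yaw": [0,0,0,0,0,0,0,0,0,0]}}

```text
clock: 10.15
position: [600.9, 24.0, 246.4]
ee_rot: [0.771, -0.637, -0.002, -0.005]
contact_force: [0.3, -0.1, -0.1]
gripper_width: 23.2
```

Run:
```python
from h import *
s=read_state();print(s["clock"],s["position"],s["ee_rot"],s["contact_force"])
im=get_image("scene");t=get_image("top")
a=cv2.resize(im["color"][160:270,190:340],(800,587),interpolation=2)
cv2.imwrite("pics/s5.png",a)
```

```text
10.15 [600.90665407  23.97542036 246.37372565] [ 0.77118718 -0.63658843 -0.00162148 -0.00478282] [ 0.34007568 -0.10630678 -0.05391885]
```

View pics/s5.png

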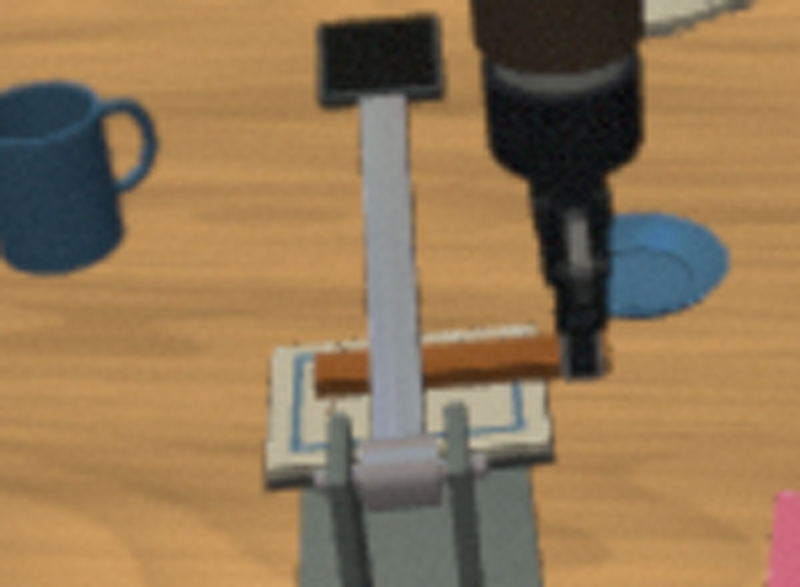

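The strip is under the lever, square to the press and still above the tile. Lower it, watching the force.

{"op": "apply_moves", "data": {"fingers": [1,1,1,1], "dp": [[0,0,-0.4],[0,0,-0.8],[0,0,-1.0],[0,0,-1.0]], "yaw": [0,0,0,0]}}

```text
clock: 10.65
position: [600.6, 25.0, 236.7]
ee_rot: [0.772, -0.636, -0.002, -0.005]
contact_force: [-2.0, 1.9, 2.3]
gripper_width: 23.6
```

{"op": "apply_moves", "data": {"fingers": [1,1,1], "dp": [[0,0,-0.2],[0,0,-0.3],[0,0,-0.3]], "yaw": [0,0,0]}}

```text
clock: 10.95
position: [600.5, 25.2, 236.1]
ee_rot: [0.772, -0.636, -0.001, -0.004]
contact_force: [-6.4, 1.0, 13.0]
gripper_width: 23.3
```

{"op": "apply_moves", "data": {"fingers": [1,0.3,0,0,0,0,0,0,0,0], "dp": [[0,0,0.1],[0,0,0.1],[0,0,0.1],[0,0,0.1],[0,0,0.1],[0,0,2],[-0.2,1,5],[-0.8,4,9],[-1.4,7,13],[-2,10,16]], "yaw": [0,0,0,0,0,0,0,0,0,0]}}

```text
clock: 11.95
position: [580.4, 126.0, 398.7]
ee_rot: [0.772, -0.636, -0.001, -0.006]
contact_force: [1.3, 1.2, 0.7]
gripper_width: 85.3
```

Run:
```python
from h import *
s=read_state();print(s["clock"],s["position"],s["contact_force"])
w=get_image("wrist");t=get_image("top");sc=get_image("scene")
T=wristT(w,s)
f=lambda c:cv2.resize(c,(400,290),interpolation=2)
A=f(w["color"][0:290,100:500]);B=f(sc["color"][160:269,190:340]);C=f(t["color"][150:237,310:430])
cv2.imwrite("pics/m6.png",np.vstack([np.hstack([A,B]),np.hstack([C,C*0])]))
# strip edges via brown mask in top, on z=72
h=cv2.cvtColor(t["color"],cv2.COLOR_BGR2HSV);m=((h[...,0]<14)&(h[...,1]>120)&(h[...,2]>50)).astype(np.uint8);k=m*0;k[180:230,325:395]=m[180:230,325:395]
p=cv2.findNonZero(k);r=cv2.minAreaRect(p);print(r)
u=np.array([np.cos(np.radians(11)),np.sin(np.radians(11))]);c=np.array([617,-62.5])
Q=onz(t,p[:,0].astype(float),72)[:,:2]-c;print("press x",(Q@u).min(),(Q@u).max(),(Q@u).mean(),"y",(Q@[-u[1],u[0]]).min(),(Q@[-u[1],u[0]]).max())
```

```text
11.95 [580.39886965 126.01039151 398.70178135] [1.2686927  1.19096942 0.67652655]
((350.5409240722656, 201.34811401367188), (6.543109893798828, 42.939151763916016), 83.2901611328125)
press x -10.106923919504707 14.421644861122838 1.3378318439912433 y -39.17100165925205 102.70845255404639
```

View pics/m6.png

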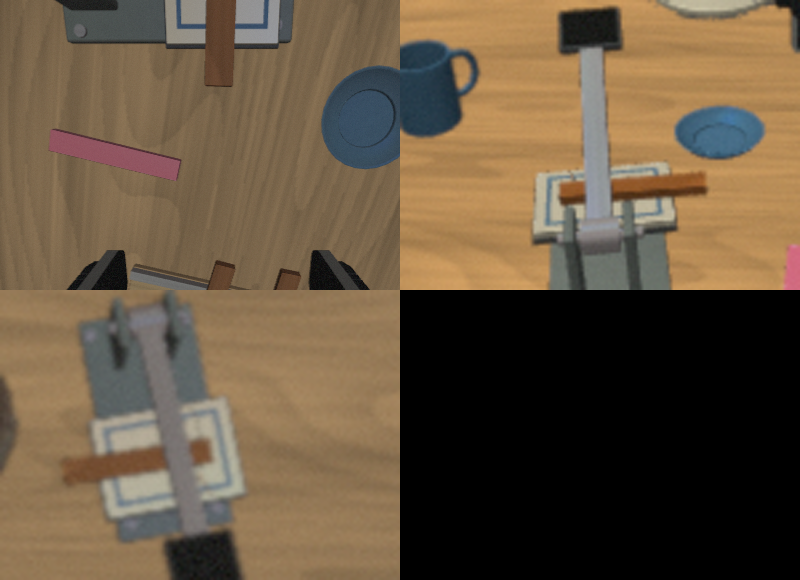

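One strip lies flat, its middle about 1 mm off the nose line in x and spanning about -40 to +103 mm in press y, so the nose point is covered. Back over the pad with the fingers shut.

{"op": "apply_moves", "data": {"fingers": [1,1,1,1,1,1,1,1,1,1], "dp": [[-1,-2,2],[-2,-5,3],[-3,-8,3],[-4,-11,3],[-5,-14,3],[-6,-17,3],[-7,-20,3],[-7.7,-21.1,2],[-7.7,-21.1,1],[-7.7,-21.1,0.5]], "yaw": [-8,-16,-24,-32,-40,-48,-56,-64,-72,-80]}}

```text
clock: 13.1
position: [502.4, -85.6, 401.0]
ee_rot: [-0.18, 0.984, -0.004, 0.003]
contact_force: [-0.3, 0.0, 0.1]
gripper_width: 0.1
```

{"op": "apply_moves", "data": {"fingers": [1,1,1,1,1,1,1,1,1,1], "dp": [[0,0,-1.5],[0,0,-3],[-0.2,0,-4],[-0.4,-0.1,-5],[-0.6,-0.1,-6],[-0.8,-0.2,-7],[-1.0,-0.2,-8],[-1.1,-0.2,-8.5],[-1.2,-0.2,-9],[-1.2,-0.2,-9.3]], "yaw": [0,0,0,0,0,0,0,0,0,0]}}

```text
clock: 14.1
position: [491.0, -87.7, 308.3]
ee_rot: [-0.18, 0.984, -0.004, 0.004]
contact_force: [1.4, -3.2, 5.3]
gripper_width: 0.5
```

{"op": "apply_moves", "data": {"fingers": [1,1,1,1,1], "dp": [[0,0,-0.3],[0,0,-0.6],[0,0,-0.8],[0,0,-0.9],[0,0,-0.9]], "yaw": [0,0,0,0,0]}}

```text
clock: 14.6
position: [490.7, -87.7, 303.6]
ee_rot: [-0.181, 0.983, -0.005, 0.004]
contact_force: [-10.5, 2.1, 30.4]
gripper_width: 0.2
```

Clamped: the lever stops 11 mm higher at the pad than when empty, about 5.6 mm at the nose, at 30 N. I'll hold, then check it is steady.

{"op": "apply_moves", "data": {"fingers": [1,1,1,1,1], "dp": [[0,0,-0.4],[0,0,-0.4],[0,0,-0.4],[0,0,-0.4],[0,0,-0.4]], "yaw": [0,0,0,0,0]}}

```text
clock: 15.1
position: [490.5, -87.6, 303.7]
ee_rot: [-0.182, 0.983, -0.006, 0.005]
contact_force: [-9.1, 2.8, 29.3]
gripper_width: 0.2
```

Run:
```python
from h import *
for i in range(3):
    sc=get_image("scene");s=read_state();print(s["clock"],s["position"].round(2),s["contact_force"].round(1),abs(s["joint_vel"]).max())
cv2.imwrite("pics/f.png",cv2.resize(sc["color"][140:270,180:340],(720,585),interpolation=2))
```

```text
15.15 [490.51 -87.56 303.7 ] [-9.8  2.5 28.9] 0.0013536062485348635
15.2 [490.53 -87.56 303.71] [-9.9  2.3 28.9] 0.001710572569460599
15.25 [490.53 -87.56 303.7 ] [-10.    2.5  29. ] 0.0017542406903805592
```

View pics/f.png

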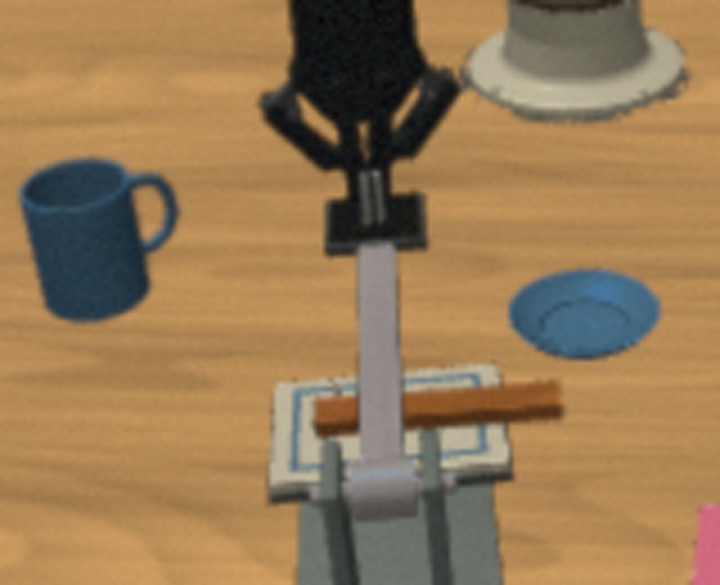

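The final picture shows the gripper pushing the pad at (376,220) and the strip flat under the lever at (435,405). The force is steady at about 29 N. Handing in.

```bash
python3 -c "
from bench import *
print(job_done())"
```

```text
the job is handed in; nothing more can be done
None
```

The job is handed in with one strip clamped under the nose and the gripper holding the lever down. No verdict was reported.

**Feeling the room:** I pushed the empty lever to its stop before touching any strip. The pad sank to about 120 mm and the force jumped to 40 N. Then I moved the gripper up clear of the pad. I didn't measure the lever angle after that, but later pictures show it up again.

**How many strips:** My tile height measurements ranged from 54 to 62 mm, leaving about 5 to 13 mm of room, so I tried a single 12 mm strip. I took it from the far end of the rest and laid it flat across the tile under the nose.

**Last checks:**
- **Clamping:** with the strip in, the lever stops 11 mm higher at the pad than when empty. That is about 5.6 mm at the nose, or a lever angle of roughly 0.257 rad by calculation, above the 0.192 rad needed.
- **Holding:** the push held steady at about 29 N with the arm still, and the fingers were shut and well clear of the strip.
- **Strip position:** it is turned a few degrees from square and its middle is about 30 mm left of the nose, but the nose point is well covered.
- **Bystanders:** the mug and saucer look unmoved in the last picture. The vase was outside that crop, and the arm did not go near it.

Nothing failed; the only checks that disagreed were the tile heights, and the clamping result (about 6 mm of room) fits the upper end of that range.

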